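# Reset the spring load of a shaft with its set-screw collar

### The job

On the small shaft fixture the collar has been left too far back. Loosen its winged set screw before you move the collar, slide the collar along the shaft up against the spring-loaded sleeve until it presses on it with about 10 N (gently: never more than 20 N), and while it still presses tighten the set screw fully again, so that the collar keeps the spring loaded by itself. Then let go, and leave the things lying around the fixture where they are.

Things in the scene. Friction and masses are not known exactly. Their poses are not given: they have to be found in the camera images.
- fixture: Shaft fixture, bolted down: aluminium base 90 x 270 x 12 mm, a dark steel support at each end (tops 83 mm above the bench), a 16 mm steel shaft between, its axis 62 mm above the bench. Origin: centre of the base's underside. y runs along the shaft, from the end where the collar was left (-y) towards the spring sleeve (+y); z up. The small ring by the -y support is fixed.
- collar: Steel collar on the shaft, 44 mm across, 22 mm wide, boss on top reaching 26 mm above the shaft axis. Origin: on the shaft axis, mid width; axes as the fixture's. Only slides along the shaft, cannot turn. Screw loose: drag about 1 N; screw tight: holds against 20 N. If let go unlocked while pressing the sleeve, the spring pushes it back.
- screw (a joint): Set screw angle, rad: 0 = fully tight, at its stop (as found); grows as it is loosened, anticlockwise from above, to a stop at 1.8. It lets go of the shaft at about 0.7 and bites there again when tightened. Turning takes up to 0.12 N m; it stays where left and its wing does not rise.
- wing (a point): Centre of the set screw's upright flat wing, on the screw's vertical axis above the collar, 108 mm above the bench. Dark steel, 9 mm thick, 34 mm long, 30 mm high (15 mm above and below this point; lower edge 5 mm above the boss). Its y axis runs along its length: parallel to the shaft when fully tight. Grip it across its thickness from above; pushing it along the shaft moves the collar.
- sleeve: Spring-loaded steel sleeve on the shaft: 32 mm flange facing the collar, coil spring behind it in a third, deeper block, bolted somewhere along the base. Origin: on the shaft axis in the flange's front face; axes as the fixture's. The collar meets it when the collar's origin is 11 mm from this one, on its -y side. Spring 6 N per mm, unloaded while the collar is clear, travel 6 mm along +y.
- specimen: Bystander: pale block of cast resin 50 x 74 x 20 mm, loose on the bench. Origin: centre of the underside.
- crucible: Bystander: white porcelain crucible 46 mm across, 36 mm high, loose on the bench. Origin: centre of the underside.
- spare_nut: Bystander: hexagon nut 30 x 34 x 13 mm, loose on the bench. Origin: centre of the underside.

How it is judged (in metres and radians):
On the way, in this order (a step that is already met when the one before it is completed fails the run):
1. the set screw is loosened (past 0.75 rad) while the collar is still within 5 mm of where it was found (value of joint screw above 0.75 rad and distance of collar from where it was at the start of the episode below 0.005 m), for 0.1 s.
2. with the screw loose, the collar presses the sleeve with more than 5 N (value of joint screw above 0.6 rad and contact force between collar and sleeve above 5 N), for 0.2 s.
At the end, for the whole second after the job is handed in: The set screw is tight again (within 0.2 rad of fully tight) and the collar, at rest and on its own, presses the sleeve with 5 to 16 N (value of joint screw below 0.2 rad and contact force between collar and sleeve between 5 and 16 N and linear speed of collar below 0.005 m/s); the robot touches nothing.
It fails at once if the collar presses the sleeve with more than 20 N (contact force between collar and sleeve above 20 N).
It fails at once if the collar is dragged along the shaft (faster than 30 mm/s) while the screw is tight (under 0.35 rad) (value of joint screw below 0.35 rad and linear speed of collar above 0.03 m/s).
It fails at once if the resin block, the crucible or the nut is moved by more than 15 mm (distance of any of specimen, crucible, spare_nut from where it was at the start of the episode above 0.015 m).
It also fails if it takes over 48 s, if anything falls off the work surface, if the arm or the gripper's body presses on something with over 40 N, if the wrist force passes 120 N, or if a joint passes its speed limit or range.

### The arm

A 7-joint arm with a two-finger parallel gripper is mounted at the origin on a cart in front of the work surface, level with it; the furniture and walls round the work are solid. World frame = base frame: x ahead of the robot, y to its left, z up, the work surface at z = 0. Lengths are in mm, angles in rad, forces in N, time in s.
With the tool pointing down it reaches from about 425 to 875 mm from the base axis. Payload 4.7 kg.
Tool frame: the origin (TCP) lies at the centre of the arm's flange, where the gripper is bolted on; the fingertips stand 173 mm ahead of it and the grasp point (between the pads) lies 155 mm ahead of it (ctrl.tip_extent is the z of the fingertips in the tool frame, in mm); z points along the fingers, y is the direction in which the jaws open and shut (so a half turn about z gives the same grasp; the last joint's range is limited). The gripper opens to 85 mm and grips with 20 to 120 N. Pads are 22 mm wide; open, the fingers measure 114 mm over their backs; the gripper's body (76 mm by 85 mm) begins 54 mm behind the grasp point. The pads swing forward as they close: fully open they stand 13 mm farther back than shut.
Start: joints at [1.147, 0.321, -0.07, 1.45, 0.023, 1.371, -0.057], TCP at [275.551, -588.709, 404.749] pointing down, gripper open.
Joint ranges: [-2.86, 2.86], [-0.3, 2.09], [-1.38, 1.24], [0.06, 2.45], [-1.56, 4.7], [0.09, 2.05], [-2.69, 2.69]. Speed limits (rad/s): [2.57, 2.57, 3.14, 3.14, 3.14, 3.14, 3.14].

### API

Orientations are given as [roll, pitch, yaw] about the fixed x, y, z axes, in that order (R = Rz(yaw) Ry(pitch) Rx(roll)).
In Python, from rig import ctrl gives the robot as it stands.
- The arm moves only by the tool send_rows, never from a script. Its argument "plan" is a list of rows, each an object of numbers: "tx", "ty", "tz": the shift along the tool's x, y, z in m; "rx", "ry", "rz": the turn, a rotation vector about the tool's x, y, z in rad. In form: [{"tx": .., "ty": .., "tz": .., "rx": .., "ry": .., "rz": ..}, ...]. A call has exactly 5 rows; each row shifts and turns the commanded pose from where the row before left it, along the tool's axes as they then stand; what a row does not reach is not made up. A row lasts 1/10 s, in which the tool goes at most 50 mm and 8.59 degrees, less where a joint would pass 70% of its speed; a pose out of reach is approached as far as the arm can. A call is refused whole if a number of a shift passes 0.05 or a number of a turn 0.15, either way. A call with a gripper value outside its range is refused whole. "gripper" is the finger opening in m, from 0 to 0.0854, set as the call begins (left out, the last holds). The fingers move at their own pace and stop on an object; "newtons" is the grip in N (left out, the last holds). Time passes only in rows, so rows that do not move let the fingers close, or fill a call up. It gives the time, the measured TCP pose, the force and the opening at its end, in the units of the state.
- ctrl.state(): the state, without advancing time (a new reading comes with each control period).
- ctrl.camera(name): name is "scene" or "top" or "wrist"; returns the picture (400x640x3 uint8, red, green, blue); there is no depth.
- ctrl.camera_model(name): a dict with "fx", "fy", "cx", "cy" (pixels), "rvec" (rotation vector, rad) and "tvec" (3), from world to camera coordinates, as OpenCV has them. Camera axes: x right, y down, z forward; pixel columns grow to the right and rows downward; lengths in mm; the calibration is good to about 2 mm. The wrist camera is an equidistant fisheye: a pixel r from the principal point sees the ray r / f radians off the axis. A picture is of the moment at which its call begins: read the wrist's pose just before it. camera_model takes no time and is no camera call; for the wrist camera it gives the pose at the moment of the call.
- ctrl.sign_off(): hands the job in, once; it reports no verdict.
Trained networks look in the newest picture that a camera, given by its name, has taken for a name from the list of things; names that differ only in an ending like _2 or _b are one class to them, and where a whole thing is asked for, a point or a joint stands for the part that bears it (a point fixed in the world has none). Each returns a list of dicts, best first, with "conf" (0 to 1); they miss things now and then, are a little off and sometimes report something else, mostly with a low value. They report only what shows in the picture. A call takes as long as a camera call.
- ctrl.search_frame(camera, name): "bbox" ([left, top, right, bottom] in pixels, round what is visible of it).
- ctrl.tip_of(camera, name): "pixel" ([column, row] in pixels: a listed point, or the origin of a listed thing).
The state is a dict: "time_s": time; "joint_positions": joint angles; "dq": joint speeds; "joint_torque": joint torques, N m; "position": TCP position; "tcp_rot": TCP orientation; "wrist_force": force on the tool from outside, world axes, zero at the start; "torque": the same for the moment, N m; "opening": opening from 0.0 (shut) to 1.0 (fully open).
Only numpy, scipy, OpenCV 4.12 (cv2) and the standard library are available. Lean on these libraries where they do the work, as an engineer would, in place of code of your own. Each camera call takes 0.05 s, during which the arm holds its last target. There are 200 camera calls.

## Working session

There is one attempt and no reset: what is moved stays moved. The work goes in short steps, Python scripts to look and compute and a tool call to move; the robot and the scene stay as the last step left them, time stands still between calls to the robot, and variables do not carry over. Pictures are saved under pics/ and viewed, about 8 in all and at most 12, crops included, and the job is handed in when it is done.

Besides the shell and the picture viewer there is one more tool, called as name(argument=value, ...), one argument or row to a line, values as JSON. send_rows: Moves the arm, as the interface text tells. Its arguments: {"type":"object","properties":{"plan":{"type":"array","items":{"type":"object","properties":{"tx":{"type":"number"},"ty":{"type":"number"},"tz":{"type":"number"},"rx":{"type":"number"},"ry":{"type":"number"},"rz":{"type":"number"}}}},"gripper":{"type":"number"},"newtons":{"type":"number"}},"required":["plan"]}

```bash
mkdir -p pics; ls
cat > h.py <<'E'
import numpy as np, cv2
from rig import ctrl
def shot(cam,fn):
    im=ctrl.camera(cam); cv2.imwrite(fn,im[:,:,::-1]); return im
def ray(m,px):
    R=cv2.Rodrigues(np.array(m["rvec"],float))[0]; t=np.array(m["tvec"],float).ravel()
    u=(px[0]-m["cx"])/m["fx"]; v=(px[1]-m["cy"])/m["fy"]
    if m.get("_fish"):
        r=np.hypot(u,v); d=np.array([u/r*np.sin(r),v/r*np.sin(r),np.cos(r)]) if r>1e-9 else np.array([0,0,1.])
    else: d=np.array([u,v,1.])
    return -R.T@t, R.T@d
def onz(m,px,z):
    c,d=ray(m,px); return c+d*(z-c[2])/d[2]
def model(cam):
    m=dict(ctrl.camera_model(cam)); m["_fish"]=cam=="wrist"; return m
def tri(rs):
    A=np.zeros((3,3));b=np.zeros(3)
    for c,d in rs:
        d=d/np.linalg.norm(d);P=np.eye(3)-np.outer(d,d);A+=P;b+=P@c
    return np.linalg.solve(A,b)
E
python3 - <<'E'
from h import *
a=[shot(c,f"pics/{c}0.png") for c in("top","scene")]
cv2.imwrite("pics/both0.png",cv2.resize(np.vstack(a),None,fx=.75,fy=.75)[:,:,::-1])
Z=dict(fixture=0,collar=62,wing=108,sleeve=62,specimen=0,crucible=0,spare_nut=0)
for n,z in Z.items():
  for c in("top","scene"):
    m=model(c)
    for k in ctrl.tip_of(c,n)[:2]: print(n,c,np.round(k["pixel"]),round(k["conf"],2),np.round(onz(m,k["pixel"],z)))
print(ctrl.state())
E
```

```text
pics
fixture top [328. 214.] 0.6 [549.  42.   0.]
fixture scene [352. 230.] 0.72 [534.  46.   0.]
collar top [349. 211.] 0.64 [547.  -5.  62.]
collar scene [360. 194.] 0.96 [543.  -1.  62.]
wing top [349. 207.] 0.45 [548.  -3. 108.]
wing scene [360. 174.] 0.61 [543.   0. 108.]
sleeve top [331. 214.] 0.6 [540.  36.  62.]
sleeve scene [350. 200.] 0.64 [547.  34.  62.]
specimen top [327. 167.] 0.87 [670.  41.   0.]
specimen scene [302. 215.] 0.66 [659.  51.   0.]
crucible top [248. 208.] 0.63 [566. 241.   0.]
crucible scene [292. 275.] 0.95 [555. 236.   0.]
spare_nut top [306. 245.] 0.39 [473.  96.   0.]
spare_nut scene [370. 248.] 0.57 [471.  88.  -0.]
{'time_s': 0.8, 'joint_positions': array([ 1.1471273 ,  0.32095105, -0.07010514,  1.45049119,  0.02261575,
        1.37078913, -0.05688413]), 'dq': array([ 0.00123023, -0.00046938, -0.00050068, -0.00021243, -0.00149371,
        0.00092778,  0.00085843]), 'joint_torque': array([ 1.87154092e-04, -4.93341494e+01, -3.81174255e-01, -3.14561784e+01,
        1.32264843e-02,  1.30345830e-03, -9.20102735e-06]), 'position': array([ 275.53373429, -588.71384009,  404.78482159]), 'tcp_rot': array([3.14144286e+00, 5.73638414e-05, 4.37811727e-01]), 'wrist_force': array([-0.81661367, -0.63415948, -0.04525133]), 'torque': array([-0.04814086,  0.08870122,  0.00741303]), 'opening': 1.0009120250792678}
```

View pics/both0.png

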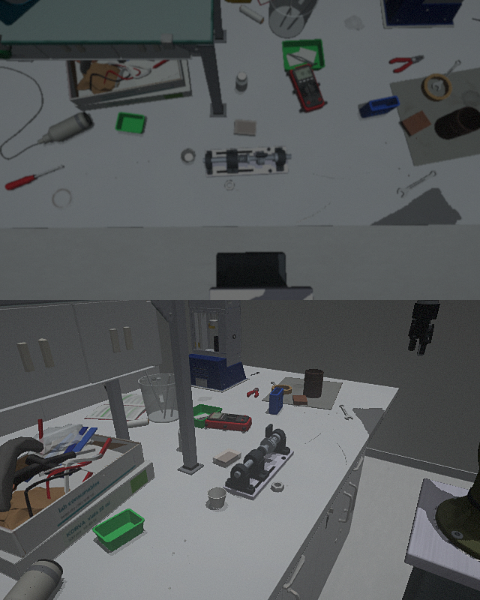

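send_rows(
  plan=[
    {"tx":0.046,"ty":-0.007,"tz":0.002,"rz":-0.0754},
    {"tx":0.046,"ty":-0.007,"tz":0.002,"rz":-0.0754},
    {"tx":0.046,"ty":-0.007,"tz":0.002,"rz":-0.0754},
    {"tx":0.046,"ty":-0.007,"tz":0.002,"rz":-0.0754},
    {"tx":0.046,"ty":-0.007,"tz":0.002,"rz":-0.0754},
  ],
)

```text
validation failed for argument at $.pl...
```

send_rows(
  plan=[
    {"tx":0.045,"ty":-0.007,"tz":0.002,"rz":-0.0754},
    {"tx":0.045,"ty":-0.007,"tz":0.002,"rz":-0.0754},
    {"tx":0.045,"ty":-0.007,"tz":0.002,"rz":-0.0754},
    {"tx":0.045,"ty":-0.007,"tz":0.002,"rz":-0.0754},
    {"tx":0.045,"ty":-0.007,"tz":0.002,"rz":-0.0754},
  ],
)

```text
validation failed for argument at $.pl...
```

send_rows(
  plan=[
    {"tx":0.044,"ty":-0.007,"tz":0.002,"rz":-0.0754},
    {"tx":0.044,"ty":-0.007,"tz":0.002,"rz":-0.0754},
    {"tx":0.044,"ty":-0.007,"tz":0.002,"rz":-0.0754},
    {"tx":0.044,"ty":-0.007,"tz":0.002,"rz":-0.0754},
    {"tx":0.03,"ty":-0.007,"tz":0.002,"rz":-0.0754},
  ],
)

```text
validation failed for argument at $.pl...
```

send_rows(
  plan=[
    {"tx":0.046,"ty":-0.007,"tz":0.002,"rx":0,"ry":0,"rz":-0.0754},
    {"tx":0.046,"ty":-0.007,"tz":0.002,"rx":0,"ry":0,"rz":-0.0754},
    {"tx":0.046,"ty":-0.007,"tz":0.002,"rx":0,"ry":0,"rz":-0.0754},
    {"tx":0.046,"ty":-0.007,"tz":0.002,"rx":0,"ry":0,"rz":-0.0754},
    {"tx":0.046,"ty":-0.007,"tz":0.002,"rx":0,"ry":0,"rz":-0.0754},
  ],
)

```text
time_s: 1.3
position: [447.7, -431.4, 394.7]
tcp_rot: [3.141, -0.0, 0.818]
wrist_force: [0.9, -0.0, 0.1]
opening: 1.004
```

send_rows(
  plan=[
    {"tx":0.045,"ty":-0.007,"tz":0.002,"rx":0,"ry":0,"rz":-0.0754},
    {"tx":0.045,"ty":-0.007,"tz":0.002,"rx":0,"ry":0,"rz":-0.0754},
    {"tx":0.045,"ty":-0.007,"tz":0.002,"rx":0,"ry":0,"rz":-0.0754},
    {"tx":0.045,"ty":-0.007,"tz":0.002,"rx":0,"ry":0,"rz":-0.0754},
    {"tx":0.045,"ty":-0.007,"tz":0.002,"rx":0,"ry":0,"rz":-0.0754},
  ],
)

```text
time_s: 1.8
position: [545.8, -227.2, 384.8]
tcp_rot: [3.141, 0.0, 1.195]
wrist_force: [1.1, 0.5, 0.3]
opening: 1.001
```

send_rows(
  plan=[
    {"tx":0.043,"ty":-0.007,"tz":0.002,"rx":0,"ry":0,"rz":-0.0754},
    {"tx":0.043,"ty":-0.007,"tz":0.002,"rx":0,"ry":0,"rz":-0.0754},
    {"tx":0.04,"ty":-0.007,"tz":0.002,"rx":0,"ry":0,"rz":-0.0754},
    {"tx":0.03,"ty":-0.007,"tz":0.002,"rx":0,"ry":0,"rz":-0.0754},
    {"tx":0.02,"ty":-0.007,"tz":0.002,"rx":0,"ry":0,"rz":-0.0754},
  ],
)

```text
time_s: 2.3
position: [555.0, -48.5, 374.8]
tcp_rot: [3.141, -0.0, 1.576]
wrist_force: [-1.0, -0.4, 0.2]
opening: 1.0
```

Run:
```python
from h import *
m=model("wrist"); s=ctrl.state(); shot("wrist","pics/w1.png")
print(s["position"],s["tcp_rot"],s["joint_positions"])
for n,z in dict(collar=62,wing=108,sleeve=62,specimen=0,crucible=0,spare_nut=0,fixture=0).items():
    for k in ctrl.tip_of("wrist",n)[:2]: print(n,np.round(k["pixel"]),round(k["conf"],2),np.round(onz(m,k["pixel"],z),1))
```

```text
[554.96695374 -48.54223964 374.78007747] [ 3.14122723e+00 -4.80681860e-04  1.57610600e+00] [ 0.54750427  0.18074393 -0.56529784  1.71037551  0.10020835  1.27913368
 -0.03394883]
collar [314. 137.] 0.87 [5.472e+02 3.000e-01 6.200e+01]
wing [313. 145.] 0.64 [547.7  -2.2 108. ]
sleeve [313. 100.] 0.88 [546.5  33.8  62. ]
specimen [416.  95.] 0.95 [659.8  45.9   0. ]
spare_nut [244.  50.] 0.96 [466.8  95.2   0. ]
fixture [314. 100.] 0.79 [545.4  35.8   0. ]
```

View pics/w1.png

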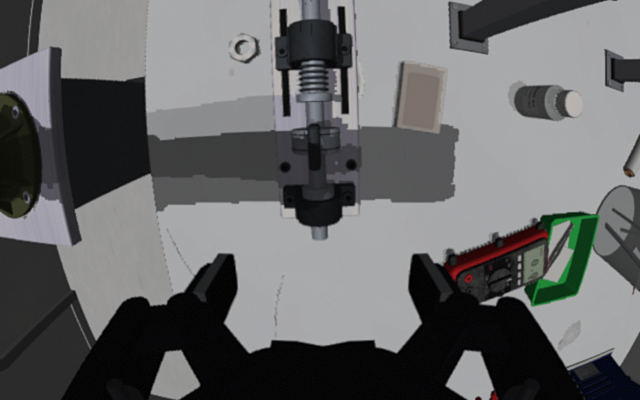

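Run:
```python
from h import *
m=model("wrist")
for p,z in [((319,235),62),((313,5),62),((280,215),12),((272,5),12),((357,215),12),((361,5),12)]: print(p,np.round(onz(m,p,z),1))
im=cv2.imread("pics/w1.png")
cv2.imwrite("pics/w1c.png",cv2.resize(im[0:250,260:380],None,fx=4,fy=4,interpolation=cv2.INTER_CUBIC)[:,:][0:1000:1][:, :][:1000][::1][200:800])
print(ctrl.search_frame("wrist","wing")[:2],ctrl.search_frame("wrist","sleeve")[:2])
```

```text
(319, 235) [ 551.7 -101.4   62. ]
(313, 5) [547.6 119.2  62. ]
(280, 215) [506.3 -98.1  12. ]
(272, 5) [502.1 138.7  12. ]
(357, 215) [594.6 -98.4  12. ]
(361, 5) [597.4 137.4  12. ]
[{'bbox': [304.0, 121.3, 321.6, 171.8], 'conf': 0.77}, {'bbox': [395.5, 60.1, 448.6, 132.8], 'conf': 0.4}] [{'bbox': [296.4, 60.8, 326.3, 103.2], 'conf': 0.74}]
```

View pics/w1c.png

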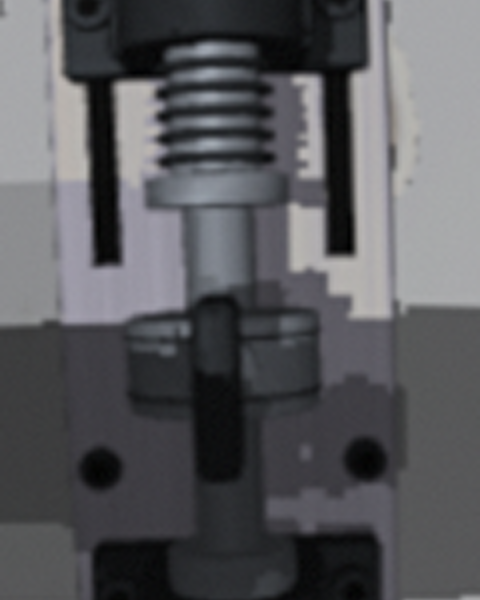

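send_rows(
  plan=[
    {"tx":0.01,"ty":-0.0015,"tz":0.014,"rx":0,"ry":0,"rz":-0.01},
    {"tx":0.01,"ty":-0.0015,"tz":0.014,"rx":0,"ry":0,"rz":0},
    {"tx":0.01,"ty":-0.0015,"tz":0.014,"rx":0,"ry":0,"rz":0},
    {"tx":0.01,"ty":-0.0015,"tz":0.014,"rx":0,"ry":0,"rz":0},
    {"tx":0.0065,"ty":-0.001,"tz":0.014,"rx":0,"ry":0,"rz":0},
  ],
  gripper=0.045,
)

```text
time_s: 3.3
position: [547.3, -3.4, 303.0]
tcp_rot: [-3.141, -0.0, 1.581]
wrist_force: [-0.2, 0.2, 0.5]
opening: 0.53
```

Run:
```python
from h import *
m=model("wrist"); s=ctrl.state(); im=shot("wrist","pics/w2.png")
print(s["position"],s["tcp_rot"],s["wrist_force"])
for n,z in dict(collar=62,wing=108,sleeve=62).items():
    for k in ctrl.tip_of("wrist",n)[:2]: print(n,np.round(k["pixel"],1),round(k["conf"],2),np.round(onz(m,k["pixel"],z),1))
cv2.imwrite("pics/w2c.png",cv2.resize(im[100:400,140:500],None,fx=2,fy=2,interpolation=cv2.INTER_CUBIC)[:,:,::-1])
```

```text
[547.30427187  -3.3845046  303.04147413] [-3.14056601e+00 -3.85201212e-04  1.58066672e+00] [-0.23830599  0.21586564  0.49720046]
collar [321.  211.7] 0.67 [546.2  -1.9  62. ]
wing [324.3 238.1] 0.85 [548.4  -2.3 108. ]
wing [322.1 162.8] 0.58 [546.7  41.9 108. ]
sleeve [324.7 167.5] 0.79 [548.5  30.5  62. ]
```

View pics/w2c.png

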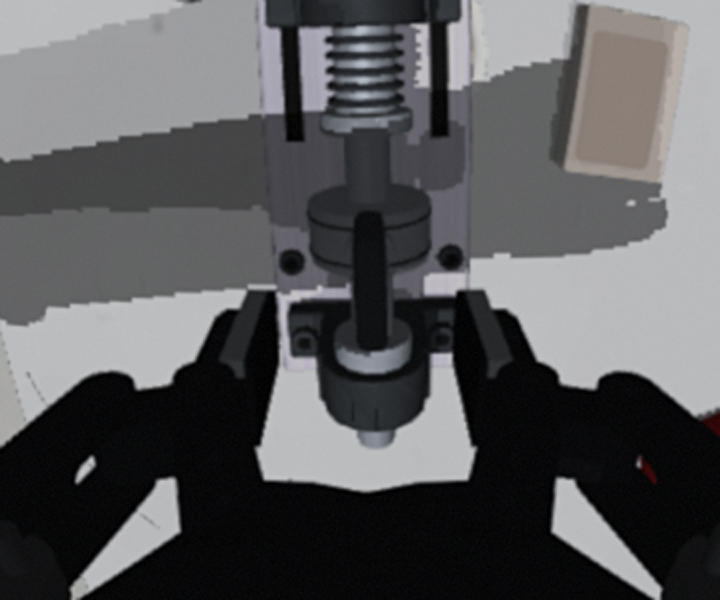

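send_rows(
  plan=[
    {"tx":0.001,"ty":0.001,"tz":0.01,"rx":0,"ry":0,"rz":0},
    {"tx":0,"ty":0,"tz":0.01,"rx":0,"ry":0,"rz":0},
    {"tx":0,"ty":0,"tz":0.01,"rx":0,"ry":0,"rz":0},
    {"tx":0,"ty":0,"tz":0.008,"rx":0,"ry":0,"rz":0},
    {"tx":0,"ty":0,"tz":0,"rx":0,"ry":0,"rz":0},
  ],
)

```text
time_s: 4.0
position: [548.2, -4.4, 265.0]
tcp_rot: [-3.139, -0.0, 1.579]
wrist_force: [1.1, -0.2, 0.7]
opening: 0.527
```

send_rows(
  plan=[
    {"tx":0,"ty":0,"tz":0,"rx":0,"ry":0,"rz":0},
    {"tx":0,"ty":0,"tz":0,"rx":0,"ry":0,"rz":0},
    {"tx":0,"ty":0,"tz":0,"rx":0,"ry":0,"rz":0},
    {"tx":0,"ty":0,"tz":0,"rx":0,"ry":0,"rz":0},
    {"tx":0,"ty":0,"tz":0,"rx":0,"ry":0,"rz":0},
  ],
  gripper=0.0,
  newtons=40,
)

```text
time_s: 4.5
position: [548.7, -4.1, 267.2]
tcp_rot: [-3.141, 0.001, 1.58]
wrist_force: [-2.8, -0.2, 4.8]
opening: 0.1
```

send_rows(
  plan=[
    {"tx":0,"ty":0,"tz":0,"rx":0,"ry":0,"rz":0},
    {"tx":0,"ty":0,"tz":0,"rx":0,"ry":0,"rz":0},
    {"tx":0,"ty":0,"tz":0,"rx":0,"ry":0,"rz":0},
    {"tx":0,"ty":0,"tz":0,"rx":0,"ry":0,"rz":0},
    {"tx":0,"ty":0,"tz":0,"rx":0,"ry":0,"rz":0},
  ],
)

```text
time_s: 5.0
position: [548.8, -4.1, 267.2]
tcp_rot: [-3.141, 0.001, 1.579]
wrist_force: [-3.7, -0.2, 5.4]
opening: 0.101
```

Run:
```python
from h import *
s=ctrl.state(); im=shot("wrist","pics/w3.png"); print(s)
cv2.imwrite("pics/w3c.png",cv2.resize(im[100:400,140:500],None,fx=2,fy=2,interpolation=cv2.INTER_CUBIC)[:,:,::-1])
```

```text
{'time_s': 5.0, 'joint_positions': array([ 0.47346086,  0.26948091, -0.58243328,  1.84809963,  0.16809877,
        1.07300689, -0.16458806]), 'dq': array([ 0.0006448 ,  0.00060893, -0.00183986, -0.00150554,  0.00029678,
       -0.0002827 ,  0.0009301 ]), 'joint_torque': array([  0.26362217, -35.83023548,  -3.67327429, -27.47861624,
        -0.1011758 ,  -1.2519956 ,  -0.44660705]), 'position': array([548.76062473,  -4.05753889, 267.21818552]), 'tcp_rot': array([-3.14141154e+00,  5.84607531e-04,  1.57930691e+00]), 'wrist_force': array([-3.67640262, -0.21806259,  5.36459554]), 'torque': array([-0.07584843,  0.7305249 ,  0.43740734]), 'opening': 0.1008542058047306}
```

View pics/w3c.png

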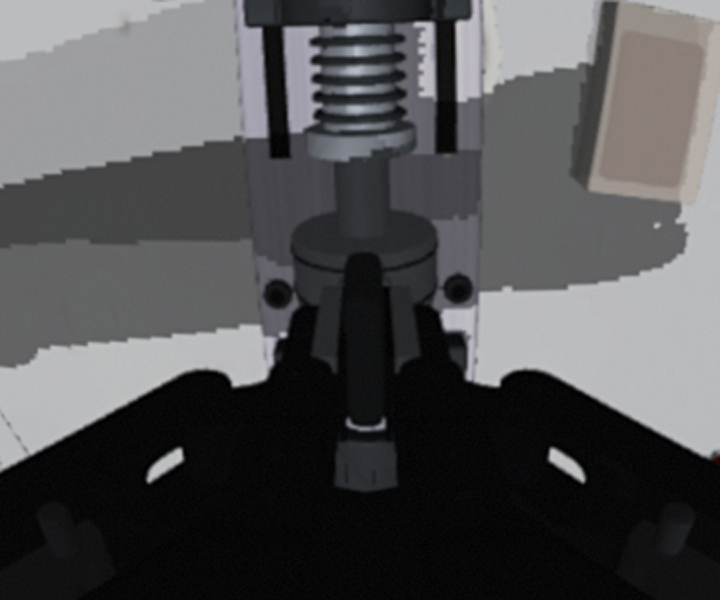

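send_rows(
  plan=[
    {"tx":0,"ty":0.0002,"tz":0,"rx":0,"ry":0,"rz":-0.12},
    {"tx":0,"ty":0.0002,"tz":0,"rx":0,"ry":0,"rz":-0.12},
    {"tx":0,"ty":0.0002,"tz":0,"rx":0,"ry":0,"rz":-0.12},
    {"tx":0,"ty":0.0002,"tz":0,"rx":0,"ry":0,"rz":-0.12},
    {"tx":0,"ty":0.0002,"tz":0,"rx":0,"ry":0,"rz":-0.12},
  ],
  newtons=60,
)

```text
time_s: 5.55
position: [549.9, -3.8, 267.1]
tcp_rot: [3.141, -0.0, 2.182]
wrist_force: [-2.1, 0.8, 3.9]
opening: 0.093
```

send_rows(
  plan=[
    {"tx":0,"ty":0.0002,"tz":0,"rx":0,"ry":0,"rz":-0.12},
    {"tx":0,"ty":0.0002,"tz":0,"rx":0,"ry":0,"rz":-0.12},
    {"tx":0,"ty":0.0002,"tz":0,"rx":0,"ry":0,"rz":-0.12},
    {"tx":0,"ty":0.0002,"tz":0,"rx":0,"ry":0,"rz":-0.12},
    {"tx":0,"ty":0,"tz":0,"rx":0,"ry":0,"rz":-0.12},
  ],
)

```text
time_s: 6.05
position: [550.7, -3.0, 267.2]
tcp_rot: [3.14, 0.001, 2.783]
wrist_force: [-1.8, 0.5, 3.2]
opening: 0.093
```

send_rows(
  plan=[
    {"tx":0,"ty":0,"tz":0,"rx":0,"ry":0,"rz":0},
    {"tx":0,"ty":0,"tz":0,"rx":0,"ry":0,"rz":0},
    {"tx":0,"ty":0,"tz":0,"rx":0,"ry":0,"rz":0},
    {"tx":0,"ty":0,"tz":0,"rx":0,"ry":0,"rz":0},
    {"tx":0,"ty":0,"tz":0,"rx":0,"ry":0,"rz":0},
  ],
)

```text
time_s: 6.55
position: [550.7, -3.2, 267.1]
tcp_rot: [3.141, 0.001, 2.777]
wrist_force: [-0.7, 1.4, 5.3]
opening: 0.093
```

Run:
```python
from h import *
s=ctrl.state(); im=shot("wrist","pics/w4.png"); print(s)
m=model("wrist")
for n,z in dict(collar=62,wing=108,sleeve=62).items():
    for k in ctrl.tip_of("wrist",n)[:2]: print(n,np.round(k["pixel"],1),round(k["conf"],2),np.round(onz(m,k["pixel"],z),1))
cv2.imwrite("pics/w4c.png",cv2.resize(im[100:400,140:500],None,fx=2,fy=2,interpolation=cv2.INTER_CUBIC)[:,:,::-1])
```

```text
{'time_s': 6.55, 'joint_positions': array([ 0.61985837,  0.309932  , -0.75971494,  1.83953783,  0.24003135,
        1.08486304,  0.97713521]), 'dq': array([-5.25054672e-04, -2.44128437e-05,  3.99308702e-04,  4.75982666e-04,
        7.31711075e-04,  1.42670949e-03,  5.53375727e-04]), 'joint_torque': array([ 4.30316878e-01, -3.46472061e+01, -5.32329485e+00, -2.60652995e+01,
        3.52469115e-01, -3.70099470e-01, -2.43502215e-02]), 'position': array([550.66615046,  -3.19187186, 267.1241321 ]), 'tcp_rot': array([3.14121715e+00, 1.07390375e-03, 2.77702170e+00]), 'wrist_force': array([-0.70517466,  1.35601992,  5.32326463]), 'torque': array([0.19408632, 0.32411849, 0.02054258]), 'opening': 0.09319902669882772}
collar [323.2 228.8] 0.61 [548.   -2.3  62. ]
wing [321.8 269.4] 0.56 [549.7  -3.8 108. ]
sleeve [377.4 209. ] 0.61 [547.7  32.8  62. ]
sleeve [372.2 179.1] 0.46 [529.1  35.6  62. ]
```

View pics/w4c.png

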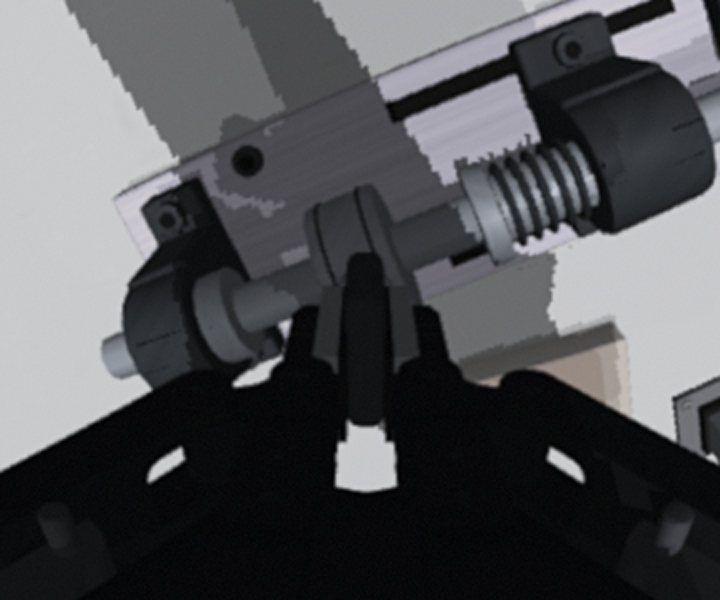

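send_rows(
  plan=[
    {"tx":0.0012,"ty":0.0028,"tz":0,"rx":0,"ry":0,"rz":0},
    {"tx":0.0012,"ty":0.0028,"tz":0,"rx":0,"ry":0,"rz":0},
    {"tx":0.0012,"ty":0.0028,"tz":0,"rx":0,"ry":0,"rz":0},
    {"tx":0.0012,"ty":0.0028,"tz":0,"rx":0,"ry":0,"rz":0},
    {"tx":0.0012,"ty":0.0028,"tz":0,"rx":0,"ry":0,"rz":0},
  ],
)

```text
time_s: 7.25
position: [550.0, 11.4, 267.1]
tcp_rot: [-3.141, 0.001, 2.777]
wrist_force: [-1.7, -1.0, 4.8]
opening: 0.095
```

```bash
cat > look.py <<'E'
import sys
from h import *
f=[];t=[]
m=model("wrist"); s=ctrl.state(); im=shot("wrist",f"pics/{sys.argv[1]}.png")
for i in range(int(sys.argv[2])):
    f.append(ctrl.state()["wrist_force"]); ctrl.camera("top")
print(s["position"],s["tcp_rot"],s["opening"],"F",np.mean(f,0) if f else s["wrist_force"],s["torque"])
for n,z in dict(collar=62,wing=108,sleeve=62).items():
    for k in ctrl.tip_of("wrist",n)[:1]: print(n,np.round(k["pixel"],1),round(k["conf"],2),np.round(onz(m,k["pixel"],z),1))
cv2.imwrite(f"pics/{sys.argv[1]}c.png",cv2.resize(im[100:400,140:500],None,fx=2,fy=2,interpolation=cv2.INTER_CUBIC)[:,:,::-1])
E
python3 look.py w5 6
```

```text
[550.04307917  11.38537563 267.12597601] [-3.14077089e+00  1.49751760e-03  2.77651126e+00] 0.09491711717372231 F [-1.10200701  0.21759118  5.52981046] [-0.16230984  0.2952588   0.07517921]
collar [319.5 230.3] 0.78 [547.5   9.6  62. ]
wing [321. 269.] 0.65 [548.7  10.3 108. ]
sleeve [353.9 218.8] 0.72 [547.9  31.7  62. ]
```

View pics/w5c.png

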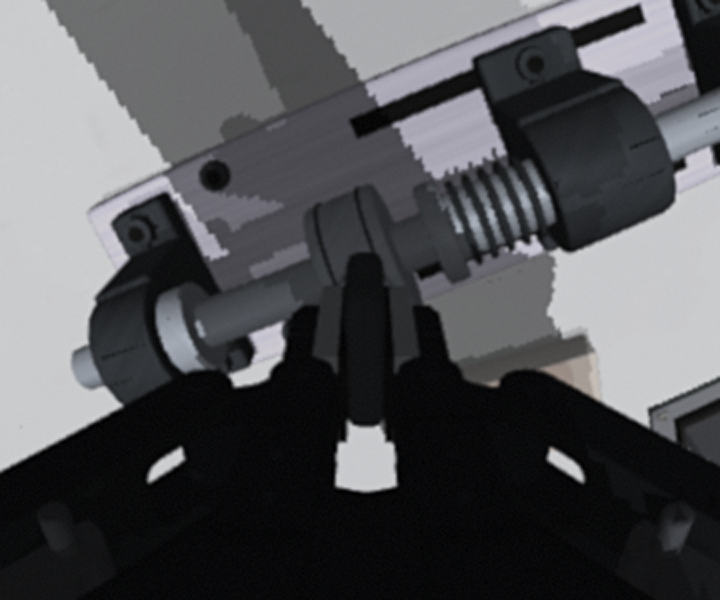

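send_rows(
  plan=[
    {"tx":0.0005,"ty":0.0011,"tz":0,"rx":0,"ry":0,"rz":0},
    {"tx":0.0005,"ty":0.0011,"tz":0,"rx":0,"ry":0,"rz":0},
    {"tx":0.0005,"ty":0.0011,"tz":0,"rx":0,"ry":0,"rz":0},
    {"tx":0.0005,"ty":0.0011,"tz":0,"rx":0,"ry":0,"rz":0},
    {"tx":0.0005,"ty":0.0011,"tz":0,"rx":0,"ry":0,"rz":0},
  ],
)

```text
time_s: 8.25
position: [549.7, 17.4, 267.1]
tcp_rot: [-3.141, 0.002, 2.777]
wrist_force: [-1.8, -1.5, 4.1]
opening: 0.094
```

send_rows(
  plan=[
    {"tx":0.0002,"ty":0.0005,"tz":0,"rx":0,"ry":0,"rz":0},
    {"tx":0.0002,"ty":0.0005,"tz":0,"rx":0,"ry":0,"rz":0},
    {"tx":0.0002,"ty":0.0005,"tz":0,"rx":0,"ry":0,"rz":0},
    {"tx":0.0002,"ty":0.0005,"tz":0,"rx":0,"ry":0,"rz":0},
    {"tx":0,"ty":0,"tz":0,"rx":0,"ry":0,"rz":0},
  ],
)

```text
time_s: 8.75
position: [549.7, 19.6, 267.1]
tcp_rot: [-3.141, 0.001, 2.777]
wrist_force: [-0.5, 0.4, 6.2]
opening: 0.093
```

```bash
python3 look.py w6 6
```

```text
[549.68008177  19.61002411 267.12894955] [-3.14121142e+00  1.47980948e-03  2.77688122e+00] 0.0925773310316698 F [-0.65936079 -0.55394576  5.47074939] [-0.03664537  0.22798972  0.02913116]
collar [318.5 232.8] 0.79 [548.5  16.7  62. ]
wing [319.6 265.6] 0.89 [546.4  18.6 108. ]
sleeve [341.7 224.5] 0.65 [548.4  31.9  62. ]
```

send_rows(
  plan=[
    {"tx":0.0002,"ty":0.0005,"tz":0,"rx":0,"ry":0,"rz":0},
    {"tx":0.0002,"ty":0.0005,"tz":0,"rx":0,"ry":0,"rz":0},
    {"tx":0,"ty":0,"tz":0,"rx":0,"ry":0,"rz":0},
    {"tx":0,"ty":0,"tz":0,"rx":0,"ry":0,"rz":0},
    {"tx":0,"ty":0,"tz":0,"rx":0,"ry":0,"rz":0},
  ],
)

```text
time_s: 9.75
position: [549.7, 20.7, 267.1]
tcp_rot: [-3.141, 0.001, 2.777]
wrist_force: [-1.2, -0.4, 5.3]
opening: 0.099
```

send_rows(
  plan=[
    {"tx":0.0002,"ty":0.0005,"tz":0,"rx":0,"ry":0,"rz":0},
    {"tx":0.0002,"ty":0.0005,"tz":0,"rx":0,"ry":0,"rz":0},
    {"tx":0,"ty":0,"tz":0,"rx":0,"ry":0,"rz":0},
    {"tx":0,"ty":0,"tz":0,"rx":0,"ry":0,"rz":0},
    {"tx":0,"ty":0,"tz":0,"rx":0,"ry":0,"rz":0},
  ],
)

```text
time_s: 10.25
position: [549.6, 21.8, 267.1]
tcp_rot: [-3.141, 0.001, 2.777]
wrist_force: [-0.4, -0.9, 5.6]
opening: 0.092
```

```bash
python3 look.py w7 6
```

```text
[549.61650723  21.75601211 267.13265698] [-3.14123324e+00  1.39273103e-03  2.77681226e+00] 0.09151398614956509 F [-1.02699011 -1.07299377  5.4557648 ] [-0.0929502   0.25291887  0.07581782]
collar [317.8 229.1] 0.58 [545.9  19.4  62. ]
wing [321. 268.] 0.63 [547.8  20.9 108. ]
sleeve [340.5 223.9] 0.61 [547.7  33.5  62. ]
```

View pics/w7c.png

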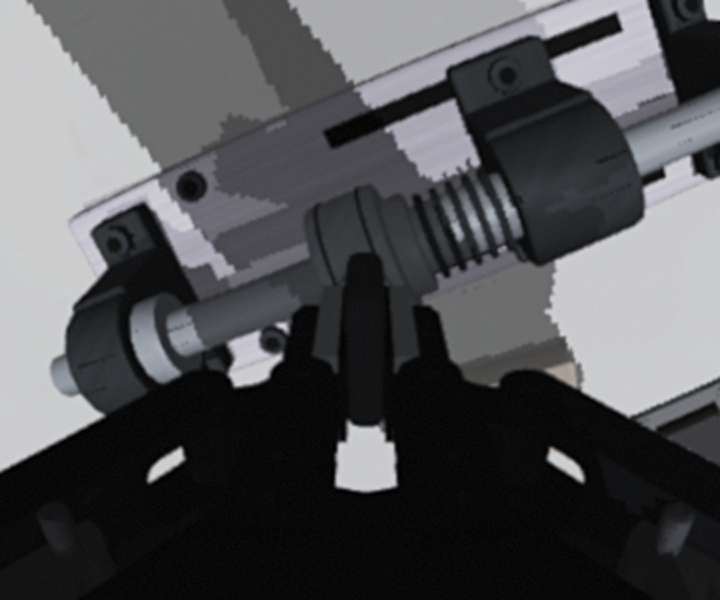

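send_rows(
  plan=[
    {"tx":0.0002,"ty":0.0005,"tz":0,"rx":0,"ry":0,"rz":0},
    {"tx":0,"ty":0,"tz":0,"rx":0,"ry":0,"rz":0},
    {"tx":0,"ty":0,"tz":0,"rx":0,"ry":0,"rz":0},
    {"tx":0.0002,"ty":0.0005,"tz":0,"rx":0,"ry":0,"rz":0},
    {"tx":0,"ty":0,"tz":0,"rx":0,"ry":0,"rz":0},
  ],
)

```text
time_s: 11.25
position: [549.6, 22.3, 267.1]
tcp_rot: [-3.14, 0.002, 2.777]
wrist_force: [-1.7, -1.3, 7.0]
opening: 0.094
```

```bash
python3 look.py w8 6
```

```text
[549.61795237  22.27686336 267.12671549] [-3.14023529e+00  1.67611211e-03  2.77654051e+00] 0.0940434956624719 F [-0.80794312 -1.83103498  5.54048124] [-0.34998707  0.30377396  0.09104655]
collar [342.6 193.6] 0.58 [530.1  41.4  62. ]
wing [319.8 268.8] 0.91 [548.   20.6 108. ]
sleeve [340.4 219. ] 0.87 [544.7  34.8  62. ]
```

send_rows(
  plan=[
    {"tx":0.0002,"ty":0.0005,"tz":0,"rx":0,"ry":0,"rz":0},
    {"tx":0.0002,"ty":0.0005,"tz":0,"rx":0,"ry":0,"rz":0},
    {"tx":0.0002,"ty":0.0005,"tz":0,"rx":0,"ry":0,"rz":0},
    {"tx":0.0002,"ty":0.0005,"tz":0,"rx":0,"ry":0,"rz":0},
    {"tx":0,"ty":0,"tz":0,"rx":0,"ry":0,"rz":0},
  ],
)

```text
time_s: 12.25
position: [549.6, 23.2, 267.1]
tcp_rot: [-3.138, 0.002, 2.776]
wrist_force: [-1.2, -6.0, 5.4]
opening: 0.091
```

```bash
python3 look.py w9 6
```

```text
[549.63497807  23.17205624 267.11849406] [-3.13826817e+00  2.15346982e-03  2.77565136e+00] 0.09104604027381619 F [-1.54631244 -4.45128816  6.22418259] [-0.96139907  0.35174727  0.02217925]
collar [323.7 229.6] 0.61 [547.5  23.4  62. ]
wing [319.8 267.1] 0.8 [547.1  21.5 108. ]
sleeve [339.8 223.3] 0.68 [547.1  34.   62. ]
```

send_rows(
  plan=[
    {"tx":0.0002,"ty":0.0005,"tz":0,"rx":0,"ry":0,"rz":0},
    {"tx":0.0002,"ty":0.0005,"tz":0,"rx":0,"ry":0,"rz":0},
    {"tx":0.0002,"ty":0.0005,"tz":0,"rx":0,"ry":0,"rz":0},
    {"tx":0.0002,"ty":0.0005,"tz":0,"rx":0,"ry":0,"rz":0},
    {"tx":0.0002,"ty":0.0005,"tz":0,"rx":0,"ry":0,"rz":0},
  ],
)

```text
time_s: 13.25
position: [549.7, 24.3, 267.1]
tcp_rot: [-3.136, 0.003, 2.774]
wrist_force: [-1.2, -8.8, 7.7]
opening: 0.095
```

```bash
sed -i 's/f.append(ctrl.state()\["wrist_force"\])/q=ctrl.state();f.append(np.r_[q["wrist_force"],q["torque"]])/' look.py; python3 look.py w10 8
```

```text
[549.66812802  24.29403985 267.14059662] [-3.13579360e+00  2.86950894e-03  2.77448453e+00] 0.09482596642377111 F [-1.51915249 -7.89464151  7.08237734 -1.65303942  0.37543349  0.08970311] [-1.80477213  0.4173567   0.1451994 ]
collar [321.  227.7] 0.67 [545.7  22.9  62. ]
wing [321.  266.7] 0.82 [547.1  22.8 108. ]
sleeve [340.5 224.6] 0.79 [548.   34.7  62. ]
```

send_rows(
  plan=[
    {"tx":0.0002,"ty":0.0005,"tz":0,"rx":0,"ry":0,"rz":0},
    {"tx":0.0002,"ty":0.0005,"tz":0,"rx":0,"ry":0,"rz":0},
    {"tx":0.0002,"ty":0.0005,"tz":0,"rx":0,"ry":0,"rz":0},
    {"tx":0.0002,"ty":0.0005,"tz":0,"rx":0,"ry":0,"rz":0},
    {"tx":0,"ty":0,"tz":0,"rx":0,"ry":0,"rz":0},
  ],
)

```text
time_s: 14.35
position: [549.7, 25.2, 267.1]
tcp_rot: [-3.134, 0.003, 2.773]
wrist_force: [-3.3, -10.0, 7.5]
opening: 0.097
```

```bash
python3 look.py w11 8
```

```text
[549.68015751  25.17636559 267.10512039] [-3.13388673  0.00326665  2.77342901] 0.09690023528338396 F [ -1.69577789 -11.0710122    7.23604674  -2.25068275   0.41500479
   0.09641326] [-2.30769958  0.45366578  0.1370001 ]
collar [320.9 230.1] 0.97 [547.1  22.8  62. ]
wing [319.9 265.8] 0.58 [546.4  23.1 108. ]
sleeve [338.9 221.8] 0.96 [546.   34.9  62. ]
```

send_rows(
  plan=[
    {"tx":0,"ty":-0.0002,"tz":0,"rx":0,"ry":0,"rz":0.08},
    {"tx":0,"ty":-0.0002,"tz":0,"rx":0,"ry":0,"rz":0.08},
    {"tx":0,"ty":-0.0002,"tz":0,"rx":0,"ry":0,"rz":0.08},
    {"tx":0,"ty":-0.0002,"tz":0,"rx":0,"ry":0,"rz":0.08},
    {"tx":0,"ty":0,"tz":0,"rx":0,"ry":0,"rz":0.08},
  ],
)

```text
time_s: 15.45
position: [549.2, 24.3, 267.1]
tcp_rot: [-3.136, 0.006, 2.37]
wrist_force: [-2.7, -10.1, 8.5]
opening: 0.095
```

```bash
python3 look.py w12 8
```

```text
[549.22242045  24.33407649 267.12443985] [-3.13569541  0.00595178  2.37005652] 0.09532921530095215 F [ -2.19706285 -10.94260646   7.58606116  -2.28046915   0.44812704
  -0.05572722] [-2.33416755  0.49601932  0.13690402]
collar [317.2 230.7] 0.9 [545.6  21.1  62. ]
wing [320.  270.6] 0.8 [548.2  21.8 108. ]
sleeve [335.8 217. ] 0.96 [547.   35.5  62. ]
```

send_rows(
  plan=[
    {"tx":0,"ty":-0.0001,"tz":0,"rx":0,"ry":0,"rz":0.08},
    {"tx":0,"ty":-0.0001,"tz":0,"rx":0,"ry":0,"rz":0.08},
    {"tx":0,"ty":-0.0001,"tz":0,"rx":0,"ry":0,"rz":0.08},
    {"tx":0,"ty":0,"tz":0,"rx":0,"ry":0,"rz":0.08},
    {"tx":0,"ty":0,"tz":0,"rx":0,"ry":0,"rz":0.08},
  ],
)

```text
time_s: 16.55
position: [548.7, 23.9, 267.2]
tcp_rot: [-3.137, 0.008, 1.97]
wrist_force: [-4.2, -11.9, 8.5]
opening: 0.096
```

send_rows(
  plan=[
    {"tx":0,"ty":0,"tz":0,"rx":0,"ry":0,"rz":0.08},
    {"tx":0,"ty":0,"tz":0,"rx":0,"ry":0,"rz":0.08},
    {"tx":0,"ty":0,"tz":0,"rx":0,"ry":0,"rz":0.08},
    {"tx":0,"ty":0,"tz":0,"rx":0,"ry":0,"rz":0.08},
    {"tx":0,"ty":0,"tz":0,"rx":0,"ry":0,"rz":0.08},
  ],
)

```text
time_s: 17.05
position: [548.2, 23.8, 267.2]
tcp_rot: [-3.139, 0.01, 1.571]
wrist_force: [-6.1, -11.5, 11.2]
opening: 0.091
```

send_rows(
  plan=[
    {"tx":0,"ty":0,"tz":0,"rx":0,"ry":0,"rz":0.03},
    {"tx":0,"ty":0,"tz":0,"rx":0,"ry":0,"rz":0.03},
    {"tx":0,"ty":0,"tz":0,"rx":0,"ry":0,"rz":0},
    {"tx":0,"ty":0,"tz":0,"rx":0,"ry":0,"rz":0},
    {"tx":0,"ty":0,"tz":0,"rx":0,"ry":0,"rz":0},
  ],
)

```text
time_s: 17.55
position: [548.1, 24.0, 267.3]
tcp_rot: [-3.14, 0.011, 1.517]
wrist_force: [-6.6, -13.1, 11.7]
opening: 0.094
```

```bash
python3 look.py w13 8
```

```text
[548.09890957  24.02117554 267.26917777] [-3.13966299  0.01081678  1.51729839] 0.09399311921976183 F [ -6.36009941 -12.56057502  11.78592281  -2.684185     1.35393816
   1.28564507] [-2.67887173  1.31927359  1.27178978]
collar [321.  228.8] 0.87 [547.1  24.6  62. ]
wing [320.3 266.7] 0.97 [547.1  24.3 108. ]
sleeve [320.2 212.1] 0.7 [547.2  35.4  62. ]
```

View pics/w13c.png

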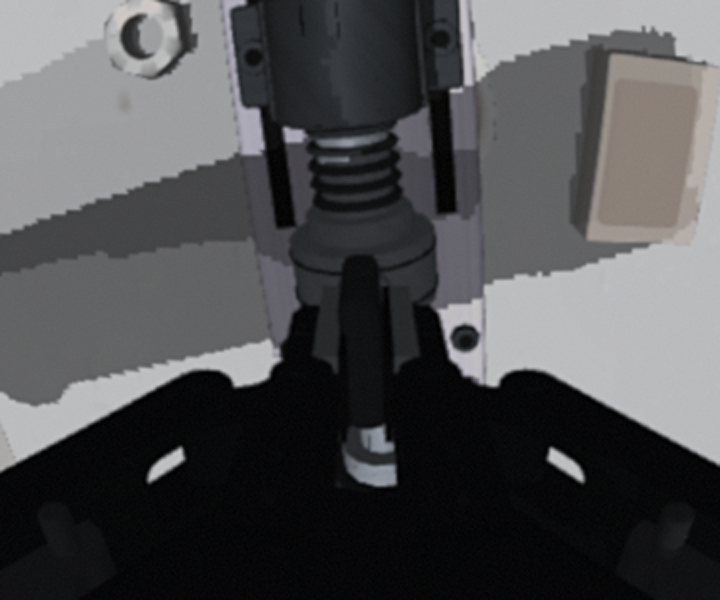

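send_rows(
  plan=[
    {"tx":-0.001,"ty":0,"tz":0,"rx":0,"ry":0,"rz":-0.01},
    {"tx":-0.001,"ty":0,"tz":0,"rx":0,"ry":0,"rz":-0.01},
    {"tx":-0.001,"ty":0,"tz":0,"rx":0,"ry":0,"rz":-0.01},
    {"tx":-0.001,"ty":0,"tz":0,"rx":0,"ry":0,"rz":0},
    {"tx":0,"ty":0,"tz":0,"rx":0,"ry":0,"rz":0},
  ],
)

```text
time_s: 18.65
position: [548.0, 22.8, 267.2]
tcp_rot: [-3.14, 0.006, 1.548]
wrist_force: [-5.5, -6.2, 9.5]
opening: 0.091
```

```bash
python3 look.py w14 8
```

```text
[547.96043253  22.84711668 267.24308822] [-3.13997515  0.00569286  1.54819714] 0.0912685562409033 F [-5.24473888 -5.8836397   9.7360456  -1.31128313  1.15451002  0.89226449] [-1.26664478  1.09539378  0.93752488]
collar [321.2 230.8] 0.61 [547.1  23.1  62. ]
wing [320.9 267.1] 0.94 [547.2  23.7 108. ]
sleeve [321.9 214.1] 0.68 [547.8  34.   62. ]
```

send_rows(
  plan=[
    {"tx":-0.001,"ty":-0.001,"tz":-0.001,"rx":0,"ry":0,"rz":-0.005},
    {"tx":-0.001,"ty":-0.001,"tz":-0.001,"rx":0,"ry":0,"rz":-0.005},
    {"tx":-0.001,"ty":0,"tz":-0.001,"rx":0,"ry":0,"rz":0},
    {"tx":0,"ty":0,"tz":0,"rx":0,"ry":0,"rz":0},
    {"tx":0,"ty":0,"tz":0,"rx":0,"ry":0,"rz":0},
  ],
)

```text
time_s: 19.75
position: [546.8, 21.7, 267.5]
tcp_rot: [3.139, -0.0, 1.559]
wrist_force: [8.2, -1.9, -13.0]
opening: 0.093
```

send_rows(
  plan=[
    {"tx":0,"ty":0,"tz":0,"rx":0,"ry":0,"rz":0},
    {"tx":0,"ty":0,"tz":0,"rx":0,"ry":0,"rz":0},
    {"tx":0,"ty":0,"tz":0,"rx":0,"ry":0,"rz":0},
    {"tx":0,"ty":0,"tz":0,"rx":0,"ry":0,"rz":0},
    {"tx":0,"ty":0,"tz":0,"rx":0,"ry":0,"rz":0},
  ],
  gripper=0.045,
)

```text
time_s: 20.25
position: [546.3, 22.6, 269.9]
tcp_rot: [3.141, 0.0, 1.559]
wrist_force: [-0.1, -0.3, -0.6]
opening: 0.527
```

send_rows(
  plan=[
    {"tx":0,"ty":0,"tz":-0.01,"rx":0,"ry":0,"rz":0},
    {"tx":0,"ty":0,"tz":-0.015,"rx":0,"ry":0,"rz":0},
    {"tx":0,"ty":0,"tz":-0.02,"rx":0,"ry":0,"rz":0},
    {"tx":0,"ty":0,"tz":0,"rx":0,"ry":0,"rz":0},
    {"tx":0,"ty":0,"tz":0,"rx":0,"ry":0,"rz":0},
  ],
)

```text
time_s: 20.75
position: [546.6, 22.5, 315.9]
tcp_rot: [3.139, 0.0, 1.559]
wrist_force: [-0.5, -0.8, -0.3]
opening: 0.526
```

```bash
python3 look.py w15 2
```

```text
[546.58423094  22.48652623 315.86869676] [3.13945491e+00 4.63156144e-04 1.55866891e+00] 0.5263461979998475 F [-0.20583252 -0.37521801 -0.2679226  -0.01285274 -0.00342233  0.02655107] [-0.01180375  0.01643918 -0.04820097]
collar [320.1 206.5] 0.97 [545.5  23.5  62. ]
wing [324.8 229. ] 0.59 [548.7  23.9 108. ]
sleeve [323.  190.7] 0.79 [547.9  36.   62. ]
```

View pics/w15c.png

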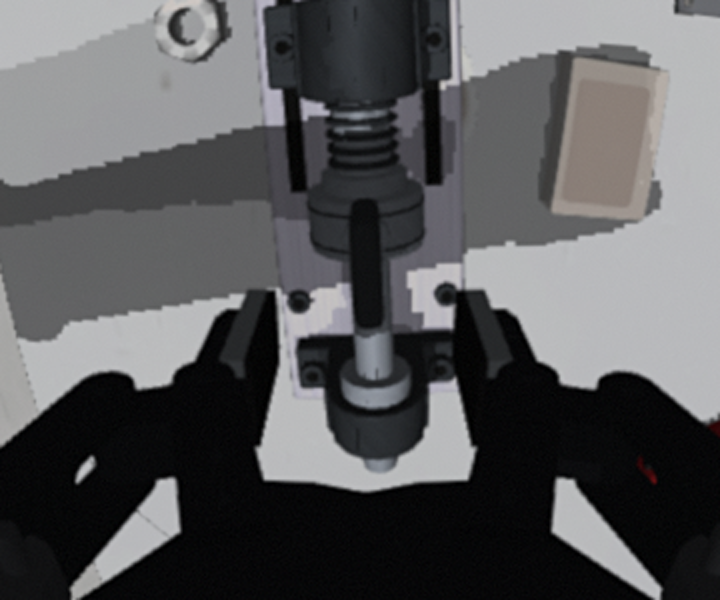

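```bash
python3 -c "
from rig import ctrl
print(ctrl.sign_off(), ctrl.state()['time_s'])"
```

```text
the job is handed in; nothing more can be done
the job is handed in; nothing more can be done
```

The job is handed in at about 21 s of the 48 s allowed, and I believe it meets the goal. The final collar force was inferred from readings before tightening, not measured after release.

**What I did:**
- I gripped the wing and turned it 1.2 rad anticlockwise. The collar stayed in place to within the roughly 2 mm the camera can resolve.
- I slid the collar about 25 mm along the shaft to the sleeve and pressed until the wrist read about 11 N. That is about 10 N on the spring after 1 N of drag.
- Holding that push, I turned the screw back until the moment about the screw axis jumped to about 1.3 N m, which shows it reached its stop. I then eased off the push, opened the gripper and rose clear.

**Last checks:**
- **Force just before the screw bit:** the wrist read 10.9 N.
- **After release:** the wrist forces were near zero, with the fingertips about 20 mm above the wing. The last picture shows the collar still against the sleeve and the wing parallel to the shaft.
- **Bystanders:** the resin block and the nut look undisturbed in the wrist picture. The crucible was out of that view, but the arm never went near it.

**Less certain:**
- **Final force:** while I eased off, the grasp point shifted back about 0.4 mm. I took that as flex in the grip. If the collar really slipped that far, the spring load would be nearer 8 N, still within 5 to 16 N.
- **Unloading step:** the wrist showed brief loads of about 8 N sideways and 13 N pulling down on the tool. These were well under the limits and vanished when the gripper opened.
- **Network position reports:** they scattered by a few mm, with one collar report clearly wrong, so I relied on the forces instead.

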